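Show the red leather stamp to the inspection camera

TASK

Take the red-handled leather stamp out of its keyhole rack: its brass head sits under the rack's top plate, so slide it along its slot to the square opening and draw it up there. Then tip it over and hold it in front of the inspection camera, its brass face squarely towards the lens, centred and about 10 cm away, without touching the camera; leave the other two stamps, the dye jar and the maul as they stand. Finish while still holding the stamp up there, motionless.

Things in the scene. Friction and masses are not known exactly. Their poses are not given: they have to be found in the camera images.
- red_stamp_center (a point): the leather stamp with the red handle, standing on its head in the rack: wooden handle, round, 20 mm in diameter; brass head below it, 36 mm in diameter and 24 mm high; 148 mm tall in all, 0.2 kg; this point is on its axis, half-way up (74 mm above its flat underside). Its z axis runs up the handle.
- red_stamp: the same stamp; the origin is the centre of the face, on the underside of its brass head; z runs up the handle
- red_stamp_face (a point): centre of the red stamp's flat round face (underside of the brass head), 74 mm below its centre point; its z axis runs up the handle, so the face looks along -z
- blue_stamp_center (a point): a bystander stamp with a blue handle, same sizes, in another slot; its half-way point
- plain_stamp_center (a point): a bystander stamp with a pale wooden handle, same sizes, in another slot; its half-way point
- rack: fixed keyhole rack, 152 (its x) by 230 (its y) by 54 mm high; origin at the centre of its underside. Stamps stand on its floor, 12 mm up; the top plate lies 46 to 54 mm up, which leaves a head 10 mm of headroom. Three keyholes along x, at y = -70, 0 and +70 mm; which stamp is in which varies. Handles stick up 106 mm above the plate.
- rack_opening (a point): centre of the middle keyhole's square opening (48 mm wide), on top of the plate, at rack x = -40, y = 0, z = 54 mm; axes as the rack's. The other openings lie 70 mm to either side along y. From each a slot 26 mm wide runs along +x, from x = 24 to 94 mm from the opening's centre; a stamp stands in it about 74 mm from that centre and must come to it (towards -x) to be lifted out.
- lens (a point): centre of the front glass of the fixed inspection camera, 110 mm above the table, a grey box on a stem with a white light ring (60 mm across) and a black round lens; its z axis is the viewing direction, which points up at 45 degrees and roughly to the robot's left (+y)
- camera: the camera's stand: dark foot 90 mm in diameter on the table, origin at its underside; its -x is the side to which the camera looks. The lens is 22 mm to its -x and 110 mm up
- dye_center (a point): bystander: amber dye jar with black cap, 44 mm in diameter, 65 mm high, standing; its middle
- maul_center (a point): bystander: white maul, 62 mm in diameter, 168 mm tall, standing on its head; its middle
There are look-alikes about, which are no part of the job. There is more than one size of the red_stamp; the job needs the smallest.

How it is judged:
On the way:
1. the stamp's head is drawn up clear of the rack's top plate (height (world z) of red_stamp_face above 0.065 m and contact force between red_stamp and rack below 0.2 N), for 0.1 s.
At the end, for the whole second after the job is handed in: Red stamp held in the fingers, off the rack, face over 100 mm above the table, pointed at the lens within 0.30 rad, its centre 60-140 mm before the lens and within 30 mm of its axis in x and y, under 0.03 m/s; other stamps, dye jar and maul moved under 20 mm (contact force between red_stamp and the fingers above 1 N and contact force between red_stamp and rack below 0.2 N and height (world z) of red_stamp_face above 0.1 m and angle between the z axis of red_stamp and the z axis of lens, either way round below 0.3 rad and z of lens in the frame of red_stamp_face below 0 m and z of red_stamp_face in the frame of lens between 0.06 and 0.14 m and x of red_stamp_face in the frame of lens between -0.03 and 0.03 m and y of red_stamp_face in the frame of lens between -0.03 and 0.03 m and linear speed of red_stamp below 0.03 m/s and distance of each of blue_stamp_center, plain_stamp_center, dye_center, maul_center from where it was at the start of the episode below 0.02 m); the arm keeps its last pose, push and grip.
It fails at once if the camera is touched (over 2 N) (contact force between camera and anything else above 2 N).
It fails at once if a bystander stamp, the dye jar or the maul is displaced by more than 30 mm (distance of any of blue_stamp_center, plain_stamp_center, dye_center, maul_center from where it was at the start of the episode above 0.03 m).
It also fails if it takes over 48 s, if anything falls off the work surface, if the arm or the gripper's body presses on something with over 40 N, if the wrist force passes 120 N, or if a joint passes its speed limit or range.

ROBOT

A 7-joint arm with a two-finger parallel gripper is mounted at the origin on the work surface. World frame = base frame: x ahead of the robot, y to its left, z up, the work surface at z = 0. Lengths are in m, angles in rad, forces in N, time in s.
With the tool pointing down it reaches from about 0.425 to 0.925 m from the base axis. Payload 6.8 kg.
Tool frame: the origin (TCP) lies between the finger pads; the fingertips stand 25 mm ahead of it and the grasp point (between the pads) lies 6 mm ahead of it; z points along the fingers, y is the direction in which the jaws open and shut (so a half turn about z gives the same grasp; the last joint's range is limited). The gripper opens to 88 mm and grips with 3 to 60 N. Pads are 20 mm wide; open, the fingers measure 115 mm over their backs; the gripper's body (75 mm by 178 mm) begins 61 mm behind the grasp point.
Start: joints at [-1.295, 0.477, 0.022, 1.555, -0.011, 1.109, -0.083], TCP at [0.253, 0.626, 0.248] pointing down, gripper open.
Joint ranges: [-2.96, 2.96], [-0.34, 2.1], [-1.41, 1.46], [0.24, 2.44], [-1.37, 4.51], [0.17, 1.92], [-2.96, 2.96]. Speed limits (rad/s): [2.39, 2.39, 3.14, 3.14, 3.14, 3.14, 3.14].

INTERFACE

Orientations are given as a 3x3 rotation matrix whose columns are the frame's x, y, z axes.
In Python, from cell import monitor, cams, arm gives the robot as it stands.
- The arm moves only by the shell command python3 -m creep 'ROWS' [FORCE]. ROWS is JSON, a list of rows, each a list of 3 entries, a list of its own where there are three numbers: the shift along the tool's x, y, z in m, then the turn about the tool's z in units of 5 degrees (1.0 is 5 degrees), then the finger opening in m, from 0 to 0.0878. A call has 1 to 8 rows; each row shifts and turns the pose as measured when the row begins, along the tool's axes as they then stand; what a row does not reach is not made up. A row lasts 1/8 s, in which the tool goes at most 62.5 mm and 10.7 degrees, less where a joint would pass 70% of its speed; a pose out of reach is approached as far as the arm can. A call with a gripper value outside its range is refused whole. The fingers move at their own pace and stop on an object; FORCE is the grip in N (left out, the last holds). Time passes only in rows, so rows that do not move let the fingers close. It gives the time, the measured TCP pose, the force and the opening at its end, in the units of the state.
- monitor.read_state(): the state, without advancing time (a new reading comes with each control period).
- cams.grab_frame(name): name is "scene" or "top"; returns a dict with "color" (384x512x3 uint8, red, green, blue), "fx", "fy", "cx", "cy" (pixels), "distortion" ([k1, k2, p1, p2, k3] as OpenCV has them; the pictures are not rectified), "position" and "rotation" of the camera in the world. Camera axes: x right, y down, z forward; pixel columns grow to the right and rows downward; lengths in m; the calibration is good to about 2 mm. A picture is of the moment at which its call begins. There is no depth.
- arm.sign_off(): hands the job in, once; it reports no verdict.
The state is a dict: "t": time; "joint_pos": joint angles; "qd": joint speeds; "joint_efforts": joint torques, N m; "tool_pos": TCP position; "orientation": TCP orientation; "contact_force": force on the tool from outside, world axes, zero at the start; "torque": the same for the moment, N m; "gripper_width": opening from 0.0 (shut) to 1.0 (fully open).
Only numpy, scipy, OpenCV 4.12 (cv2) and the standard library are available. Lean on these libraries where they do the work, as an engineer would, in place of code of your own. Each camera call takes 0.05 s, during which the arm holds its last target.

## Working session

There is one attempt and no reset: what is moved stays moved. The work goes in short steps, Python scripts to look and compute and a shell command to move; the robot and the scene stay as the last step left them, time stands still between calls to the robot, and variables do not carry over. Pictures are saved under pics/ and viewed, and the job is handed in when it is done.

```bash
ls; mkdir -p pics; python3 - <<'E'
from cell import monitor,cams
import cv2,numpy as np,json
print(monitor.read_state())
for n in("scene","top"):
    f=cams.grab_frame(n); cv2.imwrite(f"pics/{n}0.png",cv2.resize(f["color"][:,:,::-1],None,fx=1.5,fy=1.5)); np.save(f"pics/{n}0.npy",f["color"])
    print(n,{k:(v if not hasattr(v,'shape') else v.tolist()) for k,v in f.items() if k!="color"})
E
```

```text
pics
{'t': 0.0, 'joint_pos': array([-1.29512814,  0.47780855,  0.02232852,  1.55642304, -0.01148046,
        1.10927844, -0.08307245]), 'qd': array([ 0.0004733 , -0.00230702,  0.00269042, -0.00014646, -0.00043604,
       -0.00093617, -0.00178066]), 'joint_efforts': array([ 8.36903564e-04, -5.82858682e+01,  1.53552566e+00, -2.72612679e+01,
       -5.42160077e-02,  1.71088212e-02,  1.64654248e-04]), 'tool_pos': array([0.25253741, 0.62539479, 0.2466878 ]), 'orientation': array([[-9.27285891e-01,  3.74353567e-01, -5.33073562e-04],
       [ 3.74353918e-01,  9.27284329e-01, -1.70798999e-03],
       [-1.45081386e-04, -1.78335320e-03, -9.99998399e-01]]), 'contact_force': array([0.6341077 , 0.0112474 , 0.04267538]), 'torque': array([-0.00169107,  0.03659478,  0.00901884]), 'gripper_width': 0.9954218676613773}
scene {'fx': 404.7725860723887, 'fy': 404.7725860723887, 'cx': 260.65689277066247, 'cy': 188.9794757825224, 'distortion': [-0.021022218774428246, 0.0, 0.0, 0.0, 0.0], 'position': [1.170818186745934, 0.3809422532610261, 0.854901204626595], 'rotation': [[-0.47598396762070827, 0.6578482680349902, -0.5836736406686637], [0.8793452399951571, 0.3664362381219159, -0.30409937896832034], [0.013827923412722301, -0.6579970665849676, -0.752893517636903]]}
top {'fx': 398.8745120343431, 'fy': 398.8745120343431, 'cx': 259.00252857616795, 'cy': 190.85058560324953, 'distortion': [-0.1287906456788037, 0.0, 0.0, 0.0, 0.0], 'position': [0.4487730838304129, 0.06473423135794311, 1.1414310291624101], 'rotation': [[-0.02009063463662316, -0.9934122684478088, 0.11282034965943251], [-0.9997981487173312, 0.01998127234721575, -0.002100137324926796], [-0.0001679919488457767, -0.11283976981882451, -0.9936131833495064]]}
```

View pics/scene0.png

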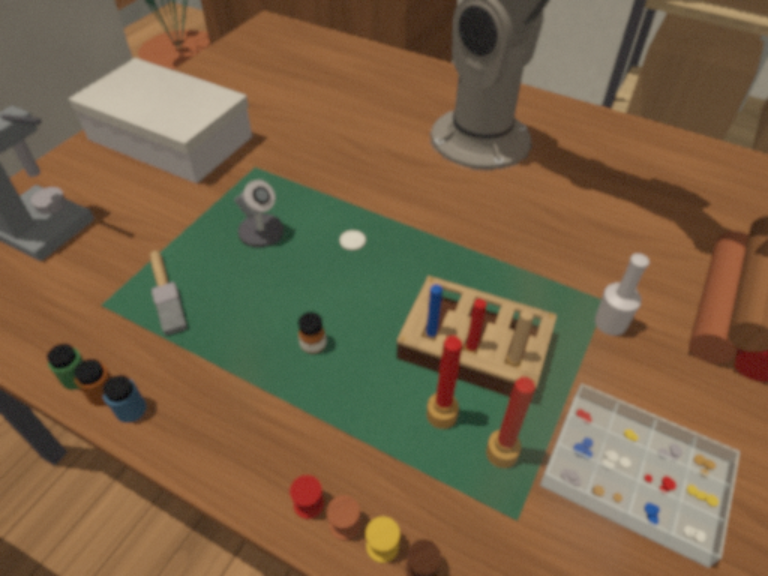

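View pics/top0.png

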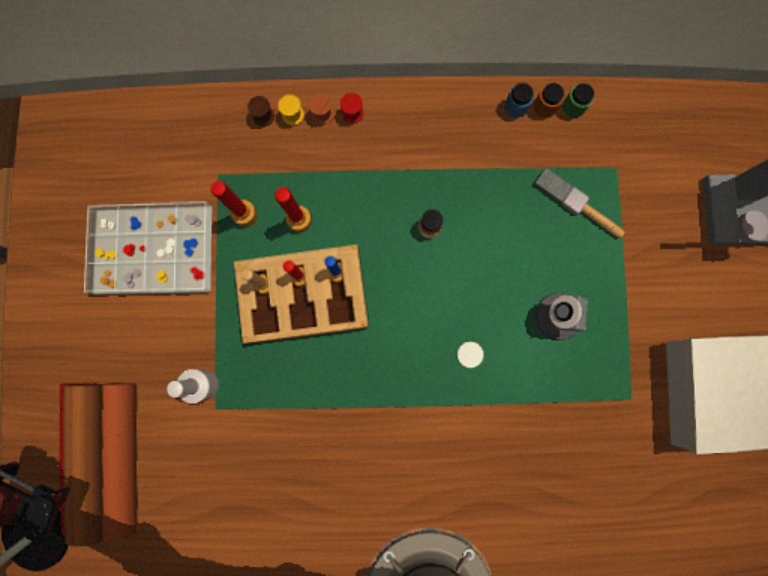

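Candidates for the red stamp (pixels in the 1.5x pictures; scene / top):
- The red one in the middle slot of the rack: (477,325) / (293,270). It is the shortest, and the only one in the rack.
- A tall red stamp on the mat: (447,380) / (291,208).
- Another tall red stamp: (512,420) / (232,203).
- Red jar: (306,496) / (350,107).
- Small red bits in the tray.

I choose the one in the rack. The slots' square openings face the robot. Next is a close crop and the measurements.

```bash
cat > h.py <<'E'
import cv2,numpy as np
from cell import monitor,cams
def ray(f,px):
    K=np.array([[f["fx"],0,f["cx"]],[0,f["fy"],f["cy"]],[0,0,1]])
    u=cv2.undistortPoints(np.array([[px]],float),K,np.array(f["distortion"]))[0,0]
    d=np.array(f["rotation"])@np.array([u[0],u[1],1]); return np.array(f["position"]),d/np.linalg.norm(d)
def onz(f,px,z):
    p,d=ray(f,px); return p+d*(z-p[2])/d[2]
def tri(f1,a,f2,b):
    p,d=ray(f1,a);q,e=ray(f2,b)
    s=np.linalg.lstsq(np.c_[d,-e],q-p,rcond=None)[0]
    A,B=p+s[0]*d,q+s[1]*e; return (A+B)/2,np.linalg.norm(A-B)
def proj(f,X):
    R=np.array(f["rotation"]);K=np.array([[f["fx"],0,f["cx"]],[0,f["fy"],f["cy"]],[0,0,1]])
    rv=cv2.Rodrigues(R.T)[0];t=-R.T@np.array(f["position"])
    return cv2.projectPoints(np.array([X],float),rv,t,K,np.array(f["distortion"]))[0][0,0]
def crop(f,x0,y0,x1,y1,name,s=6):
    cv2.imwrite("pics/"+name,cv2.resize(f["color"][y0:y1,x0:x1,::-1],None,fx=s,fy=s,interpolation=cv2.INTER_CUBIC))
E
python3 - <<'E'
from h import *
s=cams.grab_frame("scene");t=cams.grab_frame("top")
crop(t,145,155,255,235,"tr.png",7); crop(s,255,180,380,285,"sr.png",5.5)
crop(t,340,185,400,235,"tc.png",12); crop(s,150,110,200,170,"sc.png",10)
E
```

```text
(no output)
```

View pics/tr.png

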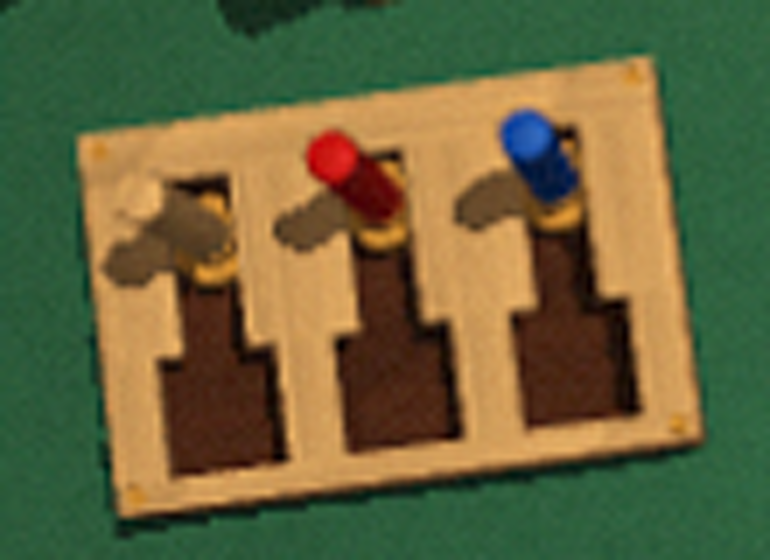

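View pics/sr.png

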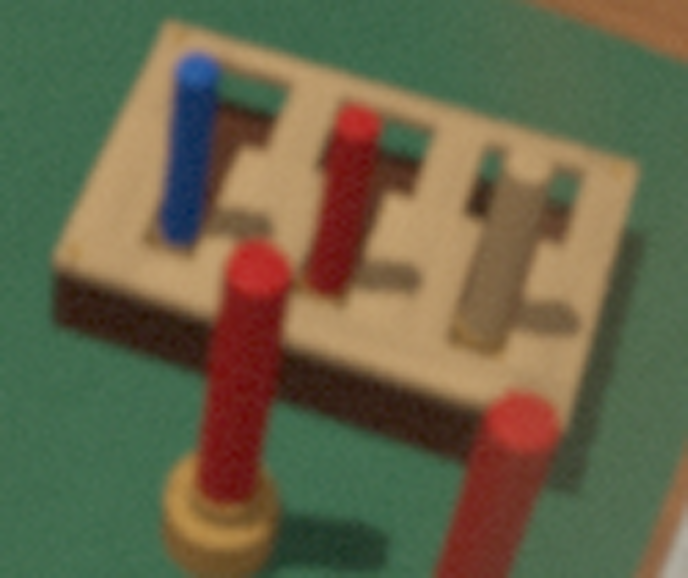

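View pics/tc.png

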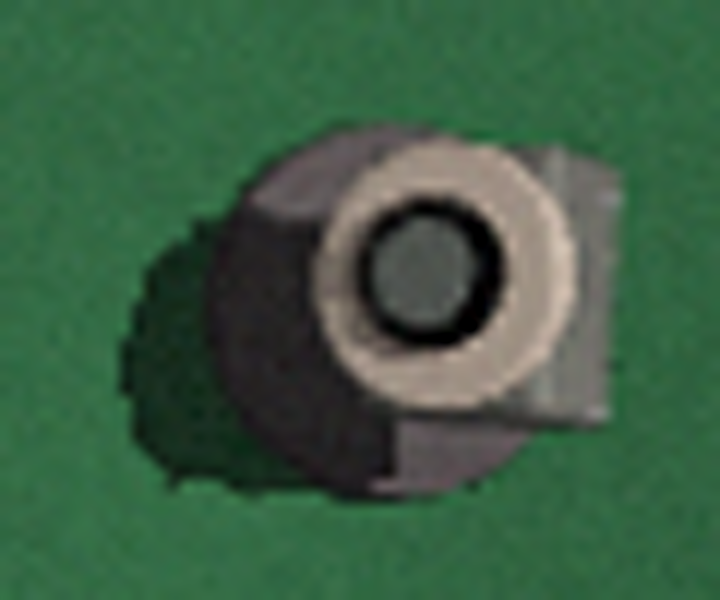

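View pics/sc.png

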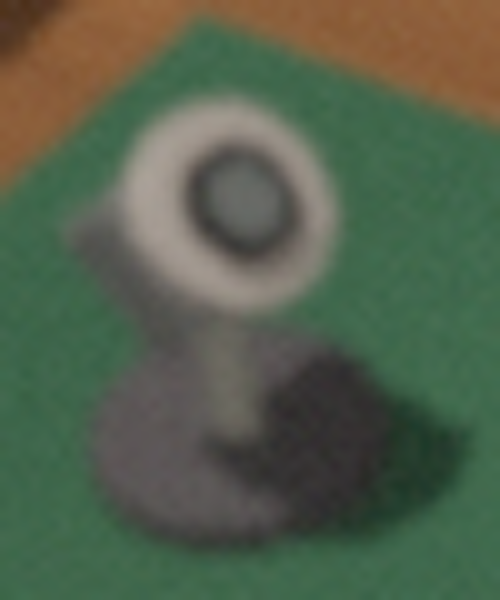

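```bash
python3 - <<'E'
from h import *
s=cams.grab_frame("scene");t=cams.grab_frame("top")
def P(x0,y0,sc,X,Y): return (x0+(X+.5)/sc-.5,y0+(Y+.5)/sc-.5)
a=P(145,155,7,332,154);b=P(255,180,5.5,360,122)
print("redtop",tri(t,a,s,b),onz(t,a,.16),onz(s,b,.16))
c=[onz(t,P(145,155,7,*q),.054)[:2] for q in((78,135),(652,58),(703,440),(118,517))]
c=np.array(c);print("corners",c.round(4),"c",c.mean(0))
print([np.linalg.norm(c[i]-c[(i+1)%4]) for i in range(4)])
ex=(c[0]+c[1]-c[2]-c[3]);ex/=np.linalg.norm(ex);print("rack x",ex,np.degrees(np.arctan2(ex[1],ex[0])))
o=[P(145,155,7,*q) for q in((338,338),(452,322),(462,438),(350,452))]
print("opening",np.mean([onz(t,q,.054) for q in o],0), "from rack",c.mean(0)-.04*ex)
l1=P(340,185,12,432,272);l2=P(150,110,10,240,200)
print("lens",tri(t,l1,s,l2),onz(t,l1,.11),onz(s,l2,.11))
print("foot",onz(t,P(340,185,12,394,310),.01), onz(s,P(150,110,10,240,440),.01))
for n,q,z in(("dye",P(0,0,1.5,431,218),.065),("maul top",P(0,0,1.5,175,389),.168),("decoy1",P(0,0,1.5,284,195),.2),("blue",P(145,155,7,527,135),.16)):print(n,onz(t,q,z))
E
```

```text
redtop (array([0.59927693, 0.23142485, 0.15686679]), np.float64(0.003708663701711161)) [0.59943738 0.22914977 0.16      ] [0.60102434 0.23376838 0.16      ]
corners [[0.6256 0.3488]
 [0.6514 0.1198]
 [0.5001 0.1021]
 [0.474  0.3317]] c [0.56279973 0.22560297]
[np.float64(0.23047385381327412), np.float64(0.1523213647523763), np.float64(0.23116905935246237), np.float64(0.15251865266799763)]
rack x [0.99345477 0.11422622] 6.558996467246218
opening [0.52289418 0.22009966 0.054     ] from rack [0.52306154 0.22103392]
lens (array([ 0.51607257, -0.24125978,  0.1076537 ]), np.float64(0.0028546375722718633)) [ 0.51661946 -0.24187358  0.11      ] [ 0.51780419 -0.23778685  0.11      ]
foot [ 0.51431198 -0.26185233  0.01      ] [ 0.51885508 -0.25515408  0.01      ]
dye [ 0.69623018 -0.01775895  0.065     ]
maul top [0.39722597 0.41660775 0.168     ]
decoy1 [0.70858717 0.22975315 0.2       ]
blue [0.60478496 0.15933804 0.16      ]
```

```bash
python3 - <<'E'
from h import *
s=cams.grab_frame("scene");t=cams.grab_frame("top")
def P(x0,y0,sc,X,Y): return (x0+(X+.5)/sc-.5,y0+(Y+.5)/sc-.5)
for a,b in(((282,194),(453,343)),((218,188),(524,384))): print(tri(t,P(0,0,1.5,*a),s,P(0,0,1.5,*b)))
for b in((303,224),(246,214)): print("base",onz(t,P(0,0,1.5,*b),0.0))
T=np.array([.5995,.2305]);st=monitor.read_state();print((st["orientation"].T@(np.r_[T,.30]-st["tool_pos"])).round(4))
E
```

```text
(array([0.71150101, 0.23511264, 0.19437866]), np.float64(0.002286975918924888))
(array([0.72530199, 0.34133072, 0.19394371]), np.float64(0.0009569327368293402))
base [0.70450166 0.22714307 0.        ]
base [0.7274668  0.33998368 0.        ]
[-0.4695 -0.2367 -0.0524]
```

```bash
python3 -m creep '[[[0,0,-0.01],2,0.0878],[[0,0,-0.01],2,0.0878],[[0,0,-0.01],2,0.0878],[[0,0,0],2,0.0878],[[0,0,0],2,0.0878],[[0,0,0],2,0.0878],[[0,0,0],0.3,0.0878]]'
cat > go.py <<'E'
import sys
from h import *
st=monitor.read_state();o=st["orientation"];p=st["tool_pos"]
print("t",round(st["t"],3),"p",p.round(4),"yaw(y)",np.degrees(np.arctan2(o[1,1],o[0,1])).round(2),"z",o[:,2].round(3),"w",round(st["gripper_width"],3),"F",np.round(st["contact_force"],1))
if len(sys.argv)>3: print("shift",(o.T@(np.array(list(map(float,sys.argv[1:4])))-p)).round(4))
E
python3 go.py .5995 .2305 .27
```

```text
t: 1.27
tool_pos: [0.2526, 0.6257, 0.2784]
orientation: [[-0.08, 0.997, -0.001], [0.997, 0.08, -0.0], [-0.0, -0.001, -1.0]]
contact_force: [-0.2, 0.0, 0.0]
gripper_width: 1.0
t 1.275 p [0.2526 0.6257 0.2784] yaw(y) 4.6 z [-0.001 -0.    -1.   ] w 1.0 F [-0.2  0.   0. ]
shift [-0.4217  0.3141  0.0083]
```

```bash
python3 -m creep '[[[-0.047,0.035,0],0,0.0878],[[-0.047,0.035,0],0,0.0878],[[-0.047,0.035,0],0,0.0878],[[-0.047,0.035,0],0,0.0878],[[-0.047,0.035,0],0,0.0878],[[-0.047,0.035,0],-0.2,0.0878],[[-0.047,0.035,0],0,0.0878],[[-0.047,0.035,0],0,0.0878]]'; python3 go.py .5995 .2305 .27
```

```text
t: 2.28
tool_pos: [0.5731, 0.2755, 0.2779]
orientation: [[-0.137, 0.991, -0.001], [0.991, 0.137, 0.004], [0.004, -0.0, -1.0]]
contact_force: [0.9, 0.7, 0.1]
gripper_width: 0.997
t 2.275 p [0.5731 0.2755 0.2779] yaw(y) 7.9 z [-0.001  0.004 -1.   ] w 0.997 F [0.9 0.7 0.1]
shift [-0.0482  0.02    0.0077]
```

```bash
python3 -m creep '[[[-0.03,0.012,0],0.2,0.0878],[[-0.018,0.008,0],0,0.0878],[[0,0,0],0,0.0878]]'; python3 go.py .5995 .2305 .148; python3 - <<'E'
from h import *
s=cams.grab_frame("scene");t=cams.grab_frame("top")
crop(t,145,125,275,235,"tr2.png",5); crop(s,255,120,380,285,"sr2.png",3.5)
E
```

```text
t: 2.65
tool_pos: [0.6035, 0.2224, 0.278]
orientation: [[-0.118, 0.993, 0.001], [0.993, 0.118, 0.001], [0.001, 0.001, -1.0]]
contact_force: [-0.7, 0.5, 0.3]
gripper_width: 1.0
t 2.65 p [0.6035 0.2224 0.278 ] yaw(y) 6.8 z [ 0.001  0.001 -1.   ] w 1.0 F [-0.7  0.5  0.3]
shift [ 0.0083 -0.0032  0.13  ]
```

View pics/tr2.png

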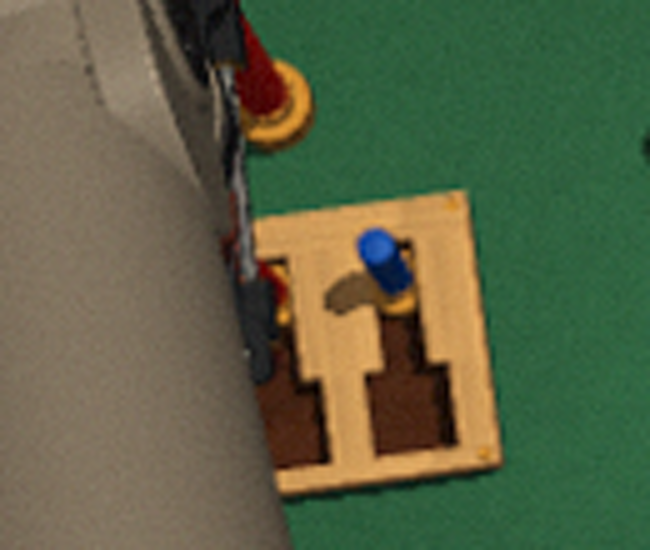

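View pics/sr2.png

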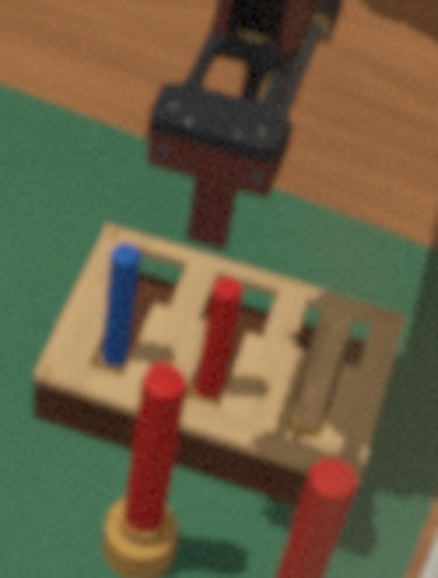

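The gripper hangs over the red handle, with the jaws along the slot. The far finger is at about (210,230) in the scene crop and the handle top at (228,288). I'll centre and descend.

```bash
python3 -m creep '[[[0.008,-0.003,0.03],0,0.0878],[[0,0,0.03],0,0.0878],[[0,0,0],0,0.0878]]'; python3 go.py .5995 .2305 .148
```

```text
t: 3.12
tool_pos: [0.596, 0.2395, 0.2172]
orientation: [[-0.132, 0.991, 0.0], [0.991, 0.132, 0.006], [0.006, 0.001, -1.0]]
contact_force: [0.8, -0.2, 1.5]
gripper_width: 1.002
t 3.125 p [0.596  0.2395 0.2172] yaw(y) 7.57 z [ 0.     0.006 -1.   ] w 1.002 F [ 0.8 -0.2  1.5]
shift [-0.0098  0.0022  0.0691]
```

```bash
python3 -m creep '[[[0,0,0],0,0.0878],[[0,0,0],0,0.0878]]' | sed -n 1,2p; python3 go.py .5995 .2305 .148;python3 -m creep '[[[-0.005,0,0],0,0.0878]]'| sed -n 1,2p;python3 -m creep '[[[0,0,0],0,0.0878]]'| sed -n 1,2p;python3 -m creep '[[[0,0,0],0,0.0878]]'| sed -n 1,2p;  python3 go.py .5995 .2305 .148
```

```text
t: 3.38
tool_pos: [0.5962, 0.2416, 0.2194]
t 3.375 p [0.5962 0.2416 0.2194] yaw(y) 7.74 z [ 0.002  0.008 -1.   ] w 0.998 F [-0.1  0.   0.9]
shift [-0.012   0.0015  0.0713]
t: 3.5
tool_pos: [0.5972, 0.2372, 0.2203]
t: 3.62
tool_pos: [0.5978, 0.2364, 0.2211]
t: 3.75
tool_pos: [0.598, 0.2363, 0.2214]
t 3.75 p [0.598  0.2363 0.2214] yaw(y) 7.72 z [ 0.005  0.009 -1.   ] w 1.0 F [-0.2  0.4 -0.8]
shift [-0.0066  0.0003  0.0733]
```

```bash
python3 -m creep '[[[-0.005,0,0.03],0.1,0.0878],[[0,0,0.03],0.1,0.0878],[[0,0,0.01],0,0.0878],[[0,0,0],0,0.0878]]'| sed -n 1,2p; python3 go.py .5995 .2305 .148
```

```text
t: 4.25
tool_pos: [0.6003, 0.2321, 0.1513]
t 4.25 p [0.6003 0.2321 0.1513] yaw(y) 6.68 z [ 0.008  0.011 -1.   ] w 1.0 F [-0.3 -0.1 -0.1]
shift [-0.0016 -0.0011  0.0033]
```

Aligned within 2 mm. Closing.

```bash
python3 -m creep '[[[0,0,0.004],0,0.05],[[0,0,0.001],0,0.03],[[0,0,0],0,0.01],[[0,0,0],0,0.0],[[0,0,0],0,0.0],[[0,0,0],0,0.0]]' 30; python3 go.py .5995 .2305 .148
```

```text
t: 5.0
tool_pos: [0.6021, 0.2329, 0.1494]
orientation: [[-0.117, 0.993, 0.012], [0.993, 0.117, 0.013], [0.012, 0.014, -1.0]]
contact_force: [0.1, -0.2, 0.3]
gripper_width: 0.356
t 5.0 p [0.6021 0.2329 0.1494] yaw(y) 6.7 z [ 0.012  0.013 -1.   ] w 0.356 F [ 0.1 -0.2  0.3]
shift [-0.0021 -0.0029  0.0013]
```

```bash
python3 -m creep '[[[0,0,0],0,0.0],[[0,0,0],0,0.0],[[0,0,0],0,0.0]]' 30; python3 go.py .5255 .2215 .152
```

```text
t: 5.38
tool_pos: [0.6016, 0.2331, 0.1495]
orientation: [[-0.117, 0.993, 0.011], [0.993, 0.117, 0.013], [0.012, 0.013, -1.0]]
contact_force: [-1.8, 0.3, 0.9]
gripper_width: 0.222
t 5.375 p [0.6016 0.2331 0.1495] yaw(y) 6.7 z [ 0.011  0.013 -1.   ] w 0.222 F [-1.8  0.3  0.9]
shift [-0.0026 -0.0769 -0.0035]
```

```bash
python3 -m creep '[[[0,0,-0.004],0,0.0],[[0,-0.015,0],0,0.0],[[0,-0.02,0],0,0.0],[[0,0,0],0,0.0]]' 40; python3 go.py .523 .2215 .152
```

```text
t: 5.88
tool_pos: [0.5637, 0.2281, 0.152]
orientation: [[-0.117, 0.993, 0.01], [0.993, 0.117, 0.012], [0.011, 0.011, -1.0]]
contact_force: [-0.4, 0.0, -2.9]
gripper_width: 0.217
t 5.875 p [0.5637 0.2281 0.152 ] yaw(y) 6.7 z [ 0.01   0.012 -1.   ] w 0.217 F [-0.4  0.  -2.9]
shift [-0.0018 -0.0412 -0.0005]
```

```bash
python3 -m creep '[[[0,-0.015,0],0,0.0],[[0,-0.015,0],0,0.0],[[0,-0.005,0],0,0.0],[[0,0,0],0,0.0]]' 40; python3 go.py .523 .2215 .152;  python3 - <<'E'
from h import *
s=cams.grab_frame("scene")
crop(s,225,90,395,260,"sr3.png",3.5)
E
```

```text
t: 6.38
tool_pos: [0.5286, 0.224, 0.1519]
orientation: [[-0.117, 0.993, 0.012], [0.993, 0.117, 0.013], [0.011, 0.013, -1.0]]
contact_force: [0.4, -0.2, -1.4]
gripper_width: 0.219
t 6.375 p [0.5286 0.224  0.1519] yaw(y) 6.71 z [ 0.012  0.013 -1.   ] w 0.219 F [ 0.4 -0.2 -1.4]
shift [-0.0019 -0.0058 -0.0002]
```

View pics/sr3.png

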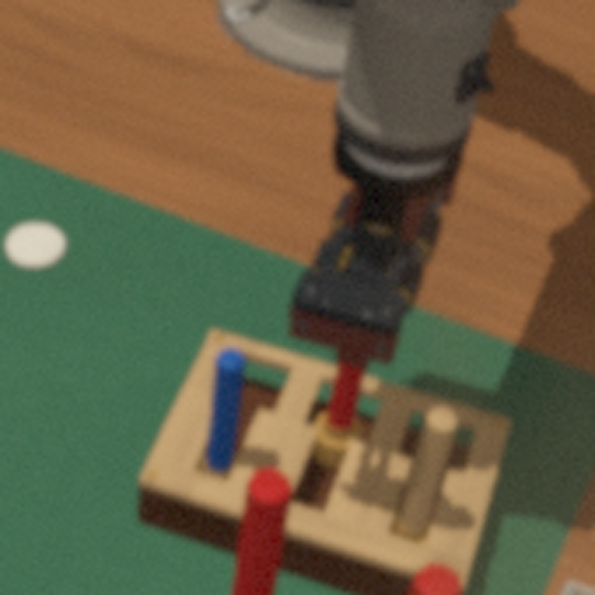

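The stamp has reached the opening, with its brass head visible at (333,435). About 5 mm remain before lifting.

```bash
python3 -m creep '[[[-0.001,-0.005,0],0,0.0],[[0,0,0],0,0.0]]' 40 | sed -n 1,2p; python3 go.py .523 .2215 .152; python3 -m creep '[[[0,0,-0.015],0,0.0],[[0,0,-0.02],0,0.0],[[0,0,-0.02],0,0.0],[[0,0,0],0,0.0]]';python3 go.py .523 .2215 .152
```

```text
t: 6.68
tool_pos: [0.5244, 0.2224, 0.1518]
t 6.675 p [0.5244 0.2224 0.1518] yaw(y) 6.68 z [ 0.012  0.013 -1.   ] w 0.22 F [-0.1 -0.  -2.4]
shift [-0.0007 -0.0015 -0.0002]
t: 7.18
tool_pos: [0.525, 0.2215, 0.2112]
orientation: [[-0.116, 0.993, 0.015], [0.993, 0.115, 0.013], [0.012, 0.016, -1.0]]
contact_force: [0.3, -0.1, -1.6]
gripper_width: 0.218
t 7.175 p [0.525  0.2215 0.2112] yaw(y) 6.63 z [ 0.015  0.013 -1.   ] w 0.218 F [ 0.3 -0.1 -1.6]
shift [-0.0005 -0.003   0.0592]
```

```bash
python3 -m creep '[[[0,0,-0.03],0,0.0],[[0,0,-0.025],0,0.0],[[-0.03,0,0],0,0.0],[[-0.04,0,0],0,0.0],[[-0.04,0,0],0,0.0],[[-0.025,0,0],0,0.0],[[0,0,0],0,0.0]]' 40 | sed -n 1,2p; python3 go.py .5197 .0748 .178
```

```text
t: 8.05
tool_pos: [0.5391, 0.0832, 0.2642]
t 8.05 p [0.5391 0.0832 0.2642] yaw(y) 6.72 z [ 0.012  0.012 -1.   ] w 0.225 F [-0.   0.8 -1.6]
shift [-0.007  -0.0214  0.0858]
```

```bash
python3 -m creep '[[[-0.007,-0.021,0],0,0.0],[[0,0,0],0,0.0]]' 40 | sed -n 1,2p; python3 go.py .5197 .0748 .178; python3 -m creep '[[[0,0,0.03],0,0.0],[[0,0,0.03],0,0.0],[[0,0,0.018],0,0.0],[[0,0,0],0,0.0]]' 40 | sed -n 1,2p; python3 go.py .5197 .0748 .178;python3 - <<'E'
from h import *
s=cams.grab_frame("scene");t=cams.grab_frame("top")
crop(s,205,80,375,250,"sr4.png",3.5)
crop(t,150,120,300,240,"tr4.png",4)
E
```

```text
t: 8.3
tool_pos: [0.5184, 0.0756, 0.2632]
t 8.3 p [0.5184 0.0756 0.2632] yaw(y) 6.81 z [ 0.011  0.013 -1.   ] w 0.224 F [ 1.5  0.5 -1.4]
shift [-0.0019  0.0001  0.0851]
t: 8.8
tool_pos: [0.5221, 0.0841, 0.1834]
t 8.8 p [0.5221 0.0841 0.1834] yaw(y) 7.27 z [ 0.015  0.016 -1.   ] w 0.221 F [-0.4  1.  -0.9]
shift [-0.009  -0.0037  0.0052]
```

View pics/sr4.png

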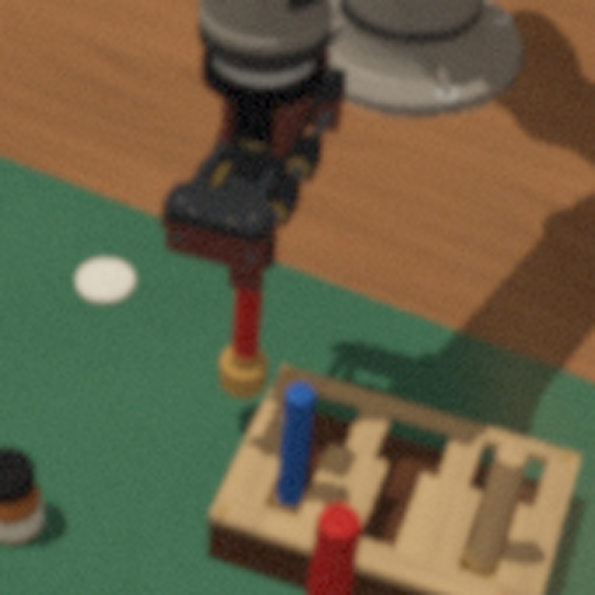

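View pics/tr4.png

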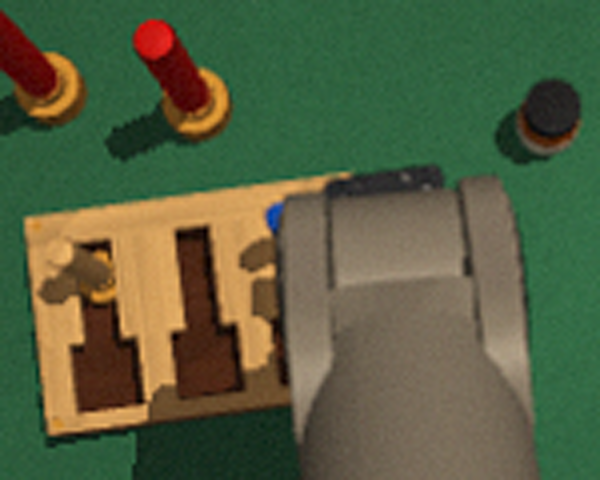

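The head hangs beside the rack's -y wall (head at (243,370) in the scene crop) and the bystanders stand as before. Next: loosen the grip and tip it against the rack's edge.

```bash
python3 -m creep '[[[-0.002,0,0.006],0,0.0],[[0,0,0],0,0.0]]' 12 | sed -n 1,2p; python3 -m creep '[[[0.010,0,0],0,0.0],[[0.010,0,0],0,0.0],[[0.010,0,0.001],0,0.0],[[0,0,0],0,0.0]]' 12; python3 go.py .5197 .105 .178;python3 - <<'E'
from h import *
s=cams.grab_frame("scene")
crop(s,205,80,375,250,"sr5.png",3.5)
E
```

```text
t: 9.15
tool_pos: [0.5247, 0.0825, 0.18]
t: 9.65
tool_pos: [0.5212, 0.1143, 0.1805]
orientation: [[-0.127, 0.992, 0.022], [0.992, 0.127, 0.018], [0.015, 0.024, -1.0]]
contact_force: [0.2, -1.0, -1.5]
gripper_width: 0.223
t 9.65 p [0.5212 0.1143 0.1805] yaw(y) 7.28 z [ 0.022  0.018 -1.   ] w 0.223 F [ 0.2 -1.  -1.5]
shift [-0.0091 -0.0028  0.0023]
```

View pics/sr5.png

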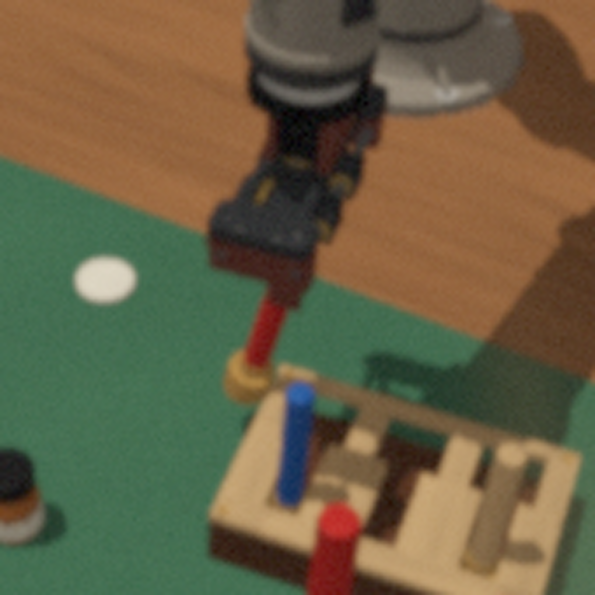

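Pivoting works: the head stays at the rack edge and the handle tilts. I'll continue along the arc.

```bash
python3 -m creep '[[[0.010,0,0.002],0,0.0],[[0.010,0,0.003],0,0.0],[[0.010,0,0.004],0,0.0],[[0.008,0,0.004],0,0.0],[[0,0,0],0,0.0]]' 12|grep -v orien; python3 go.py .5197 .178 .157;python3 - <<'E'
from h import *
s=cams.grab_frame("scene")
crop(s,205,80,375,250,"sr6.png",3.5)
E
```

```text
t: 10.32
tool_pos: [0.5166, 0.1546, 0.1672]
contact_force: [0.5, -1.9, -0.4]
gripper_width: 0.222
t 10.325 p [0.5166 0.1546 0.1672] yaw(y) 7.25 z [ 0.023  0.018 -1.   ] w 0.222 F [ 0.5 -1.9 -0.4]
shift [0.0227 0.0057 0.0107]
```

View pics/sr6.png

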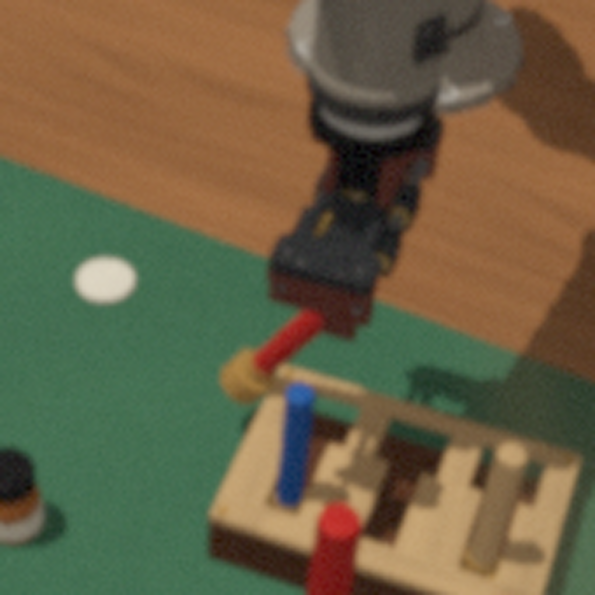

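```bash
python3 -m creep '[[[0.008,0,0.004],0,0.0],[[0.004,0,0.003],0,0.0],[[0,0,0],0,0.0],[[0,0,0],0,0.0]]' 12|grep -v orien; python3 -m creep '[[[0,0,0],0,0.0],[[0,0,0],0,0.0],[[0,0,0],0,0.0],[[-0.005,0,-0.01],0,0.0],[[-0.01,0,-0.02],0,0.0],[[-0.01,0,-0.03],0,0.0],[[0,0,-0.03],0,0.0],[[0,0,0],0,0.0]]' 60|grep -v orien; python3 go.py;python3 - <<'E'
from h import *
s=cams.grab_frame("scene")
t=cams.grab_frame("top")
crop(s,205,80,375,250,"sr7.png",3.5)
crop(t,150,100,300,220,"tr7.png",4)
E
```

```text
t: 10.88
tool_pos: [0.5156, 0.1664, 0.1602]
contact_force: [0.2, -1.1, -0.5]
gripper_width: 0.222
t: 11.88
tool_pos: [0.5161, 0.1384, 0.2541]
contact_force: [-0.2, 1.5, -2.2]
gripper_width: 0.213
t 11.875 p [0.5161 0.1384 0.2541] yaw(y) 7.07 z [ 0.022  0.02  -1.   ] w 0.213 F [-0.2  1.5 -2.2]
```

View pics/sr7.png

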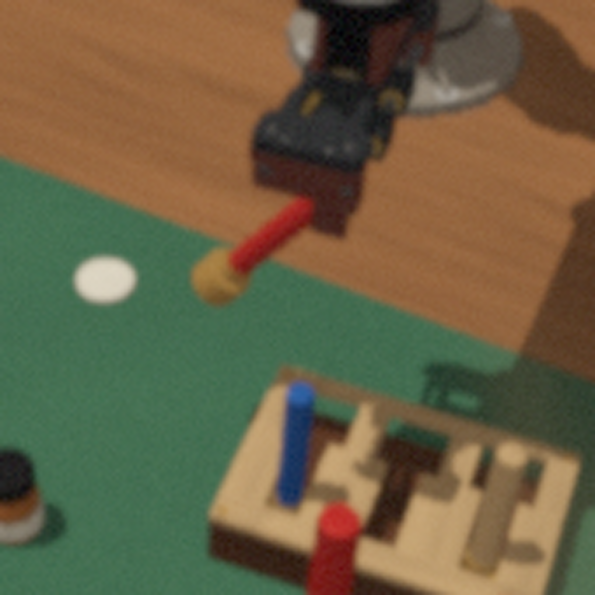

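View pics/tr7.png

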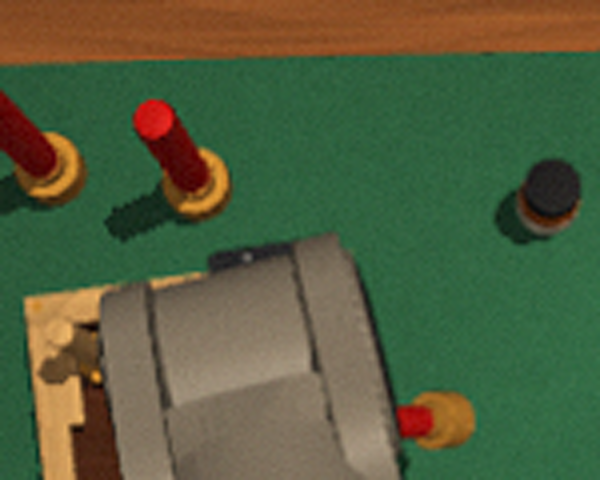

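```bash
cat > stamp.py <<'E'
import sys
from h import *
def run(bt,bs,save=None):
    st=monitor.read_state();s=cams.grab_frame("scene");t=cams.grab_frame("top");o=st["orientation"]
    pts=[]
    for n,f,(x0,y0,x1,y1) in(("s",s,bs),("t",t,bt)):
        h=cv2.cvtColor(f["color"],cv2.COLOR_RGB2HSV)[y0:y1,x0:x1]
        m=cv2.inRange(h,(14,110,60),(28,255,255))
        k,lab,sta,cen=cv2.connectedComponentsWithStats(m);i=1+np.argmax(sta[1:,4]);b=sta[i]
        print(n,"area",b[4],"bbox",b[:4]+[x0,y0,0,0]); pts.append(cen[i]+[x0,y0])
    H,e=tri(s,pts[0],t,pts[1]); g=st["tool_pos"]+o[:,2]*.006
    a=g-H;L=np.linalg.norm(a);a/=L
    face=H-.012*a
    print("head",H.round(4),"gap",round(e,4),"grip dist from head centre",round(L,4),"axis",a.round(3),"elev",np.degrees(np.arcsin(a[2])).round(1))
    lens=np.array([.517,-.240,.110]);lz=np.array([.03,.706,.707]);lz/=np.linalg.norm(lz)
    r=face-lens;print("face",face.round(4),"along",(r@lz).round(4),"off",(r-(r@lz)*lz).round(4),"ang",np.arccos(a@lz).round(3))
    tgt=lens+.1*lz;print("move world",(tgt-face).round(4),"tool",(o.T@(tgt-face)).round(4))
    return s,t
E
python3 - <<'E'
from stamp import *
run((248,190,280,220),(250,140,290,175))
E
```

```text
s area 251 bbox [250 140  29  27]
t area 153 bbox [253 198  16  15]
head [0.5245 0.0575 0.1615] gap 0.0007 grip dist from head centre 0.1169 axis [-0.084  0.691  0.718] elev 45.9
face [0.5255 0.0492 0.1529] along 0.2348 off [ 0.0015  0.1233 -0.1232] ang 0.116
move world [-0.0055 -0.2186  0.0279] tool [-0.2158 -0.0319 -0.0318]
```

Tilt about 46°, held firmly. Now the approach: turn a little and move towards the lens in stages, staying high.

```bash
python3 -m creep '[[[-0.02,0,-0.02],0.6,0.0],[[-0.03,0,-0.02],0.6,0.0],[[-0.03,0,-0.01],0.6,0.0],[[-0.02,0,0],0,0.0],[[0,0,0],0,0.0],[[0,0,0],0,0.0]]' 60|grep -v orien; python3 go.py;python3 - <<'E'
from stamp import *
s,t=run((270,160,345,225),(180,110,255,165))
crop(s,140,60,310,230,"sr8.png",3.5)
crop(t,230,130,400,240,"tr8.png",4)
E
```

```text
t: 12.82
tool_pos: [0.5146, 0.0347, 0.2939]
contact_force: [-0.2, -0.0, -1.5]
gripper_width: 0.214
t 12.825 p [0.5146 0.0347 0.2939] yaw(y) -2.18 z [ 0.005  0.012 -1.   ] w 0.214 F [-0.2 -0.  -1.5]
s area 399 bbox [180 111  75  32]Traceback (most recent call last):
  File "<stdin>", line 2, in <module>
  File "stamp.py", line 9, in run
    k,lab,sta,cen=cv2.connectedComponentsWithStats(m);i=1+np.argmax(sta[1:,4]);b=sta[i]
                                                          ~~~~~~~~~^^^^^^^^^^^
    return _wrapfunc(a, 'argmax', axis=axis, out=out, **kwds)
    return bound(*args, **kwds)
ValueError: attempt to get argmax of an empty sequence
```

```bash
python3 - <<'E'
from h import *
s=cams.grab_frame("scene");t=cams.grab_frame("top")
crop(s,140,60,310,230,"sr8.png",3.5)
crop(t,230,130,400,250,"tr8.png",4)
E
```

View pics/sr8.png

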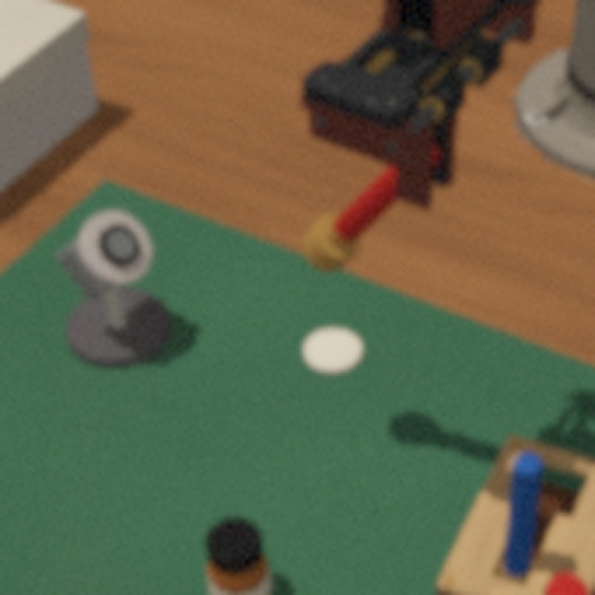

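View pics/tr8.png

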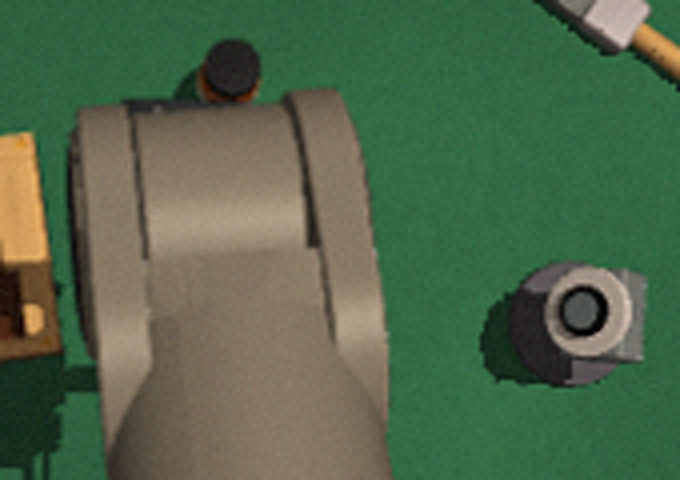

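```bash
cat > st2.py <<'E'
from h import *
z0=np.array([.022,.020,-1.]);z0/=np.linalg.norm(z0)
y0=np.array([np.cos(np.radians(7.07)),np.sin(np.radians(7.07)),0]);y0-=y0@z0*z0;y0/=np.linalg.norm(y0)
O=np.c_[np.cross(y0,z0),y0,z0];p0=np.array([.5161,.1384,.2541])
ft=O.T@(np.array([.5255,.0492,.1529])-p0); at=O.T@np.array([-.084,.691,.718])
st=monitor.read_state();o=st["orientation"];p=st["tool_pos"]
face=p+o@ft;a=o@at;H=face+.012*a
lens=np.array([.517,-.240,.110]);lz=np.array([.03,.706,.707]);lz/=np.linalg.norm(lz)
r=face-lens;print("t",st["t"],"face",face.round(4),"axis",a.round(3),"along",(r@lz).round(4),"off",(r-(r@lz)*lz).round(4),"ang",np.arccos(a@lz).round(3))
tgt=lens+.1*lz;print("tool move",(o.T@(tgt-face)).round(4), "tcp",p.round(4),"tz",o[:,2].round(3),"v",np.abs(st["qd"]).max().round(4),"w",round(st["gripper_width"],3))
s=cams.grab_frame("scene");print("head pred px scene",proj(s,H).round(1),"face px",proj(s,face).round(1), "lens px",proj(s,lens).round(1))
E
python3 st2.py
```

```text
t 13.025 face [ 0.508  -0.055   0.1936] axis [0.041 0.698 0.715] along 0.1895 off [-0.0147  0.0512 -0.0505] ang 0.013
tool move [-0.114   0.0161  0.0115] tcp [0.5148 0.035  0.2943] tz [ 0.006  0.012 -1.   ] v 0.0034 w 0.213
head pred px scene [232.7 123.6] face px [230.  125.1] lens px [173.1 129.1]
```

```bash
python3 - <<'E'
from h import *
s=cams.grab_frame("scene");t=cams.grab_frame("top")
H,e=tri(s,(267.5,159),t,(260.9,204.6));g=np.array([.5161,.1384,.2541])+.006*np.array([.022,.02,-1])
a=g-H;L=np.linalg.norm(a);a/=L;print(H,e,L,a,H-.012*a)
# now: head must lie on scene ray with L distance from grip
st=monitor.read_state();g=st["tool_pos"]+.006*st["orientation"][:,2]
p,d=ray(s,(234.1,129.1));tt=d@(g-p);dist=np.linalg.norm(p+tt*d-g)
for L in(.115,.119):
  for sg in(-1,1):
    H=p+d*(tt+sg*np.sqrt(L*L-dist*dist));a=(g-H)/L;print(L,H.round(4),a.round(3))
E
```

```text
[0.52629995 0.06036952 0.14570284] 0.0039305505117044415 0.12920541524620424 [-0.07792201  0.60485454  0.79251445] [0.52723501 0.05311126 0.13619267]
0.115 [0.6285 0.0337 0.307 ] [-0.987  0.009 -0.161]
0.115 [ 0.5202 -0.0356  0.1977] [-0.046  0.612  0.79 ]
0.119 [0.6319 0.0359 0.3105] [-0.983 -0.01  -0.185]
0.119 [ 0.5168 -0.0378  0.1942] [-0.015  0.61   0.792]
```

The colour mask took in some wood. By hand picking, the head is at (234,129) in the scene image, which gives a tilt of about 52°: 0.12 rad off, inside the limit. The revised face is (0.517,-0.045,0.185). I continue in stages.

```bash
python3 -m creep '[[[-0.02,0.002,0],0,0.0],[[-0.03,0.002,0],0,0.0],[[-0.025,0.002,0],0,0.0],[[-0.01,0,0],0,0.0],[[0,0,0],0,0.0],[[0,0,0],0,0.0]]' 60|grep -v orien; python3 go.py;python3 - <<'E'
from h import *
s=cams.grab_frame("scene");t=cams.grab_frame("top")
crop(s,140,70,260,190,"sr9.png",5)
crop(t,250,130,410,250,"tr9.png",4)
E
```

```text
t: 13.92
tool_pos: [0.5184, -0.0491, 0.2934]
contact_force: [0.1, -0.0, -0.7]
gripper_width: 0.219
t 13.925 p [ 0.5184 -0.0491  0.2934] yaw(y) -1.83 z [ 0.006  0.013 -1.   ] w 0.219 F [ 0.1 -0.  -0.7]
```

View pics/sr9.png

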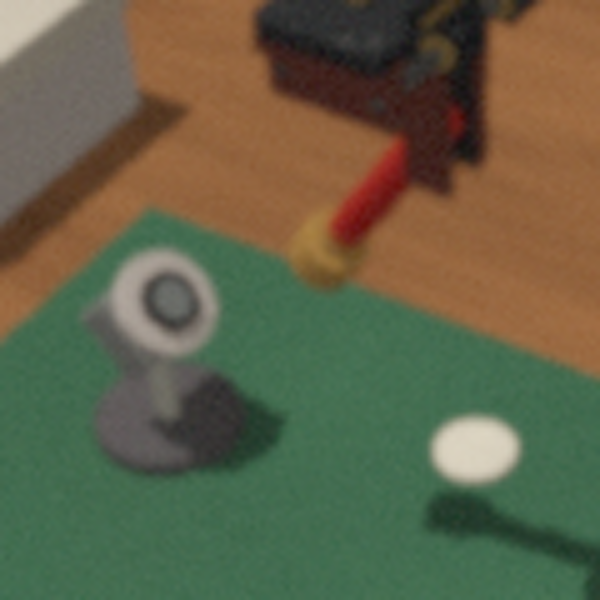

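View pics/tr9.png

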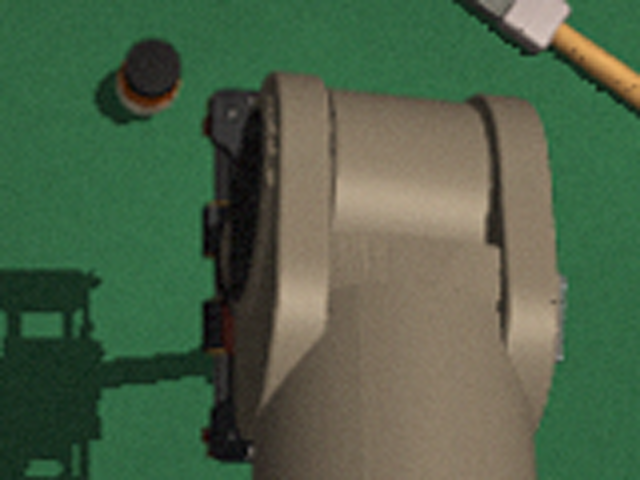

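```bash
cat > pl.py <<'E'
import sys
from h import *
hx=eval(sys.argv[1]);kx=eval(sys.argv[2])
s=cams.grab_frame("scene");st=monitor.read_state();o=st["orientation"];g=st["tool_pos"]+.006*o[:,2]
def onpl(px):
    p,d=ray(s,px);n=o[:,1];return p+d*((g-p)@n)/(d@n)
H=onpl(hx);K=onpl(kx)
print("plane: head",H.round(4),"L",np.linalg.norm(g-H).round(4),"elev head-grip",np.degrees(np.arctan2(*( (g-H)[[2,1]]))).round(1),"elev head-handle",np.degrees(np.arctan2(*((K-H)[[2,1]]))).round(1),"handle-grip",np.degrees(np.arctan2(*((g-K)[[2,1]]))).round(1))
a=g-H;a/=np.linalg.norm(a)
lens=np.array([.517,-.240,.110]);lz=np.array([.03,.706,.707]);lz/=np.linalg.norm(lz)
for nm,HH in(("plane",H),("L=.119",g-.119*a)):
    f=HH-.012*a;r=f-lens;al=r@lz
    print(nm,"face",f.round(4),"along",al.round(4),"off",(r-al*lz).round(4),"ang",np.arccos(a@lz).round(3),"tool move",(o.T@(lens+.1*lz-f)).round(4))
print("t",st["t"],"qd",np.abs(st["qd"]).max().round(4),"w",st["gripper_width"].round(3),"F",st["contact_force"].round(1))
E
python3 pl.py '(204.6,120.0)' '(213.8,107.7)'
```

```text
plane: head [ 0.5166 -0.1264  0.1875] L 0.1263 elev head-grip 52.2 elev head-handle 57.6 handle-grip 47.2
plane face [ 0.5164 -0.1338  0.1781] along 0.1231 off [-0.0043  0.0193 -0.019 ] ang 0.127 tool move [-0.0354  0.0047 -0.0031]
L=.119 face [ 0.5165 -0.1293  0.1838] along 0.1304 off [-0.0044  0.0186 -0.0184] ang 0.127 tool move [-0.04    0.0047  0.0026]Traceback (most recent call last):
  File "pl.py", line 14, in <module>
    print("t",st["t"],"qd",np.abs(st["qd"]).max().round(4),"w",st["gripper_width"].round(3),"F",st["contact_force"].round(1))
                                                               ^^^^^^^^^^^^^^^^^^^^^^^^^
AttributeError: 'float' object has no attribute 'round'
```

```bash
python3 -m creep '[[[-0.015,0.003,0],0,0.0],[[-0.012,0,0],0,0.0],[[-0.006,0,0],0,0.0],[[0,0,0],0,0.0],[[0,0,0],0,0.0],[[0,0,0],0,0.0]]' 60|grep -v orien; python3 go.py;python3 - <<'E'
from h import *
s=cams.grab_frame("scene")
crop(s,140,70,240,170,"sr10.png",6)
h=cv2.cvtColor(s["color"],cv2.COLOR_RGB2HSV)[90:125,185:225]
m=cv2.inRange(h,(0,170,100),(7,255,255))|cv2.inRange(h,(173,170,100),(180,255,255))
k,lab,sta,cen=cv2.connectedComponentsWithStats(m);i=1+np.argmax(sta[1:,4])
ys,xs=np.where(lab==i);print(sta[i],cen[i]+[185,90])
vx,vy,cx,cy=cv2.fitLine(np.c_[xs,ys].astype(np.float32),cv2.DIST_L2,0,.01,.01).ravel()
st=monitor.read_state();o=st["orientation"];g=st["tool_pos"]+.006*o[:,2]
def onpl(px):
    p,d=ray(s,px);n=o[:,1];return p+d*((g-p)@n)/(d@n)
c=np.array([cx+185,cy+90]);v=np.array([vx,vy])
A,B=onpl(c-5*v),onpl(c+5*v);d=A-B;d*=np.sign(d[2]);print("handle elev",np.degrees(np.arctan2(d[2],d[1])), "line pts",A,B,g)
E
```

```text
t: 14.82
tool_pos: [0.5205, -0.0844, 0.2929]
contact_force: [-0.0, -1.1, -2.4]
gripper_width: 0.217
t 14.825 p [ 0.5205 -0.0844  0.2929] yaw(y) -1.8 z [ 0.006  0.013 -1.   ] w 0.217 F [-0.  -1.1 -2.4]
[  9   4  15  21 145] [201.48965517 105.06206897]
handle elev 58.64899891171161 line pts [ 0.51921891 -0.13889838  0.21887034] [ 0.51965576 -0.11856436  0.25224696] [ 0.52052147 -0.08426095  0.28688533]
```

View pics/sr10.png

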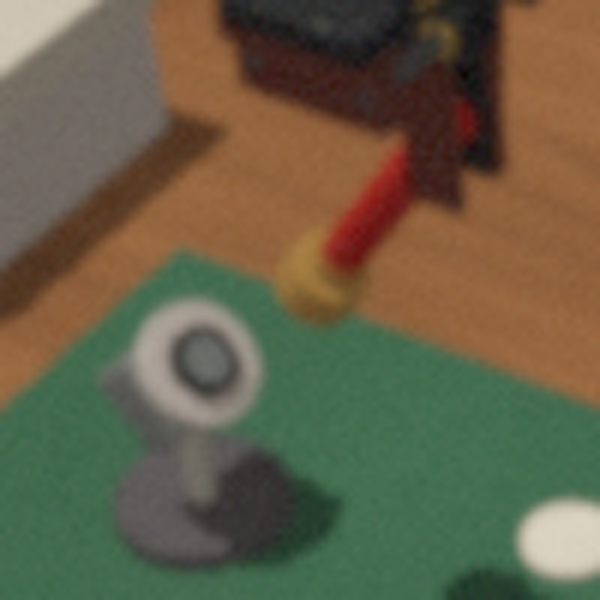

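```bash
sed -i '/^print("t"/d' pl.py; python3 - <<'E'
from h import *
s=cams.grab_frame("scene");st=monitor.read_state();o=st["orientation"];g=st["tool_pos"]+.006*o[:,2]
def onpl(px):
    p,d=ray(s,px);n=o[:,1];return p+d*((g-p)@n)/(d@n)
q=lambda X,Y:(140+(X+.5)/6-.5,70+(Y+.5)/6-.5)
for A,B in(((345,250),(465,125)),((320,287),(465,122)),((345,248),(395,178))):
    d=onpl(q(*B))-onpl(q(*A));print(np.degrees(np.arctan2(d[2],d[1])).round(1),np.linalg.norm(d).round(4))
a=onpl(q(465,125)); print("tip part vs grip",(a-g).round(4))
# predicted px of axis for 45/52/58 deg
h=np.array([o[0,0],o[1,0],0]);
for e in(45,50,55,60):
    a=h/np.linalg.norm(h)*np.cos(np.radians(e))+np.array([0,0,np.sin(np.radians(e))])
    print(e,[((proj(s,g-a*L)-[140,70]+.5)*6-.5).round(0) for L in(.131,.119,.107,.06,0,-.017)])
E
python3 pl.py '(193.4,117.5)' '(201.9,105)'
```

```text
52.2 0.1107
53.8 0.1431
57.1 0.0565
tip part vs grip [0.0002 0.007  0.0107]
45 [array([290., 255.]), array([303., 246.]), array([317., 236.]), array([374., 197.]), array([452., 142.]), array([475., 126.])]
50 [array([308., 276.]), array([320., 265.]), array([332., 253.]), array([382., 207.]), array([452., 142.]), array([473., 123.])]
55 [array([326., 295.]), array([337., 282.]), array([347., 270.]), array([391., 216.]), array([452., 142.]), array([470., 120.])]
60 [array([346., 314.]), array([355., 299.]), array([364., 285.]), array([400., 225.]), array([452., 142.]), array([467., 117.])]
plane: head [ 0.5188 -0.1601  0.1839] L 0.1279 elev head-grip 53.6 elev head-handle 58.0 handle-grip 49.6
plane face [ 0.5187 -0.1672  0.1743] along 0.0969 off [-0.0012  0.0043 -0.0043] ang 0.151 tool move [-0.002   0.0014 -0.0065]
L=.119 face [ 0.5188 -0.162   0.1815] along 0.1057 off [-0.0014  0.0034 -0.0033] ang 0.151 tool move [-0.0074  0.0014  0.0006]
```

```bash
python3 -m creep '[[[-0.003,0.001,0],0,0.0],[[0,0,0],0,0.0],[[0,0,0],0,0.0],[[0,0,0],0,0.0],[[0,0,0],0,0.0],[[0,0,0],0,0.0],[[0,0,0],0,0.0],[[0,0,0],0,0.0]]' 60|grep -v orien; python3 go.py;python3 - <<'E'
from h import *
s=cams.grab_frame("scene")
crop(s,140,70,240,170,"sr11.png",6)
cv2.imwrite("pics/full.png",cv2.resize(s["color"][:,:,::-1],None,fx=1.5,fy=1.5))
print(np.abs(monitor.read_state()["qd"]).max())
E
```

```text
t: 15.98
tool_pos: [0.5215, -0.0873, 0.2929]
contact_force: [-0.0, -0.3, -1.2]
gripper_width: 0.214
t 15.975 p [ 0.5215 -0.0873  0.2929] yaw(y) -1.75 z [ 0.006  0.013 -1.   ] w 0.214 F [-0.  -0.3 -1.2]
0.0014305250924683082
```

View pics/sr11.png

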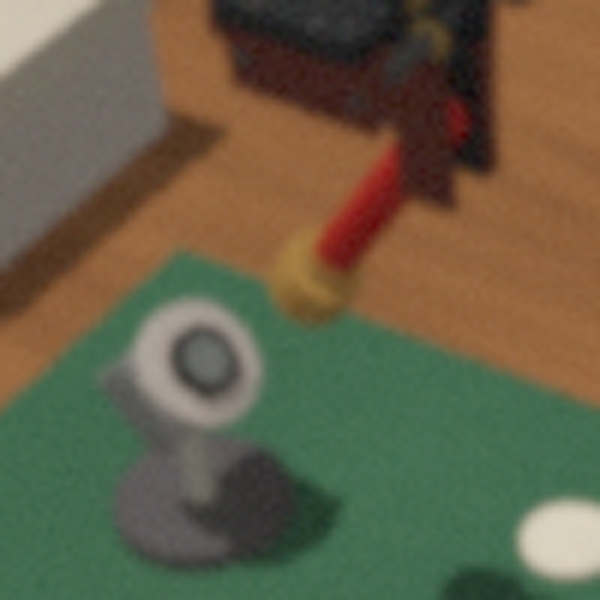

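View pics/full.png

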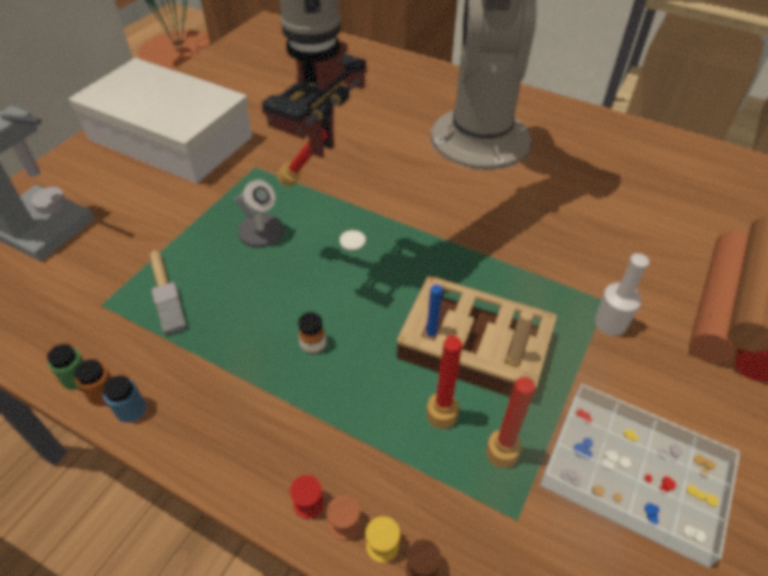

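The stamp's head is at (312,285) in the crop, just before the lens at (207,362). It hasn't slipped over a second of holding, and the bystanders show the same pixels as in the first picture. Handing in.

```bash
python3 -c "
from cell import arm
print(arm.sign_off())"
```

```text
the job is handed in; nothing more can be done
None
```

The red-handled stamp is out of its rack and held still in front of the inspection camera, with its face towards the lens. I handed the job in at about 16 s. No verdict was reported, so the figures below are my own measurements.

**What I did:** I gripped the smallest red stamp, in the middle slot, slid it to the square opening and lifted it clear. The tool can only turn about its own axis. So I loosened the grip, tipped the stamp about the rack's side edge, gripped it at 60 N and carried it to the lens.

**Last checks:**
- **Position:** the face is about 10 cm from the lens, within roughly 5 mm of its axis and about 0.18 m above the table. This comes from the scene camera and the arm's pose only, because the arm hid the stamp from the top camera.
- **Stillness:** joint speeds were about 0.001 rad/s, and the stamp did not slip over one second of holding.
- **Bystanders:** in the last scene picture the other two stamps, the dye jar and the maul stood where they started. I did not re-measure them.
- **Camera:** I saw no sign that the stamp or gripper touched it.

**What disagreed:**
- **Angle:** the stamp is tilted about 53° instead of 45°, so it points about 0.15 rad off the lens axis against a limit of 0.30. My estimates ran from 50° to 58°, so the worst case is about 0.23 rad.
- **Earlier reading:** a colour mask first gave 46°, but it had picked up other wood-coloured pixels, so I dropped that figure.

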